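# Swap the reference rod for the cell and hold the cell in the light path

### The job

First take the round amber reference rod out of the light path between the lamp and the receiver and stand it fully down in the nest whose pocket has its shape, the round one, and let it go. Then grip the cell with the blue cap by its two white frosted faces only (never press on the clear faces), lift it out of its nest and hold it upright and still about midway between lamp and receiver, clear of the bench, so that the light path passes squarely through the middle of its two clear faces; finish while still holding it there. Leave the loupe, the objective case and the red marker where they are.

Things in the scene. Friction and masses are not known exactly. Their poses are not given: they have to be found in the camera images.
- rod_center (a point): centre, half-way up, of the loose round amber glass rod, 28 mm in diameter and 80 mm tall; it starts upright on the bench's base plate (8 mm above the worktop), in the light path; z along the rod. About 0.1 kg
- rod: the same amber rod; origin at the centre of its underside
- cell_center (a point): centre, half-way up, of the loose rectangular cell: 24 mm along its own x (between the two white frosted faces), 30 mm along its own y (between the two clear glass faces), 62 mm tall along z, of which the top 6 mm is a blue cap of the same outline. It starts upright in the oblong nest, its lowest 16 mm inside the pocket. About 65 g. Held in the light path, this point is to lie at light_path, clear faces towards lamp and receiver
- cell: the same cell with all its faces; origin at the centre of its underside, axes as at its centre
- frosted_a: white frosted face at the cell's +x side, 30 mm wide and 56 mm high; origin in the plate's middle, 28 mm above the cell's underside and 10.5 mm from the cell's axis. Fingers may press here
- frosted_b: the same at the cell's -x side. Fingers may press here
- clear_faces: the two clear glass panes at the cell's +y and -y sides (recessed 0.5 mm); origin on the cell's axis, 28 mm above its underside. Fingers must not press here
- round_nest: fixed grey nest block 56 x 56 x 22 mm with one round pocket, 32 mm in diameter and 16 mm deep (floor 6 mm above the worktop); origin at the centre of its underside. The three nests stand in a row in front of the bench in any order
- round_nest_pocket (a point): centre of the round pocket's floor, 6 mm above the worktop; the seated rod's centre lies 40 mm above it
- oblong_nest: fixed grey nest block 56 x 56 x 22 mm with an oblong pocket 27 mm (x) by 33 mm (y), 16 mm deep, that holds the cell at the start; origin at the centre of its underside
- square_nest: fixed grey nest block 56 x 56 x 22 mm with an empty square pocket, 29 x 29 mm, 16 mm deep; not for the rod; origin at the centre of its underside
- bench: fixed aluminium base plate 70 mm (x) by 230 mm (y), 8 mm thick, that carries a black lamp at its +y end and a grey receiver at its -y end; their faces are 119 mm apart (59 mm either side of the middle), their tops 85 mm above the worktop, each at most 42 mm wide. Origin at the centre of its underside; the light path runs along its y axis. A black ring marks the middle of the plate
- light_path (a point): midpoint of the light path between lamp and receiver, on the bench's middle, 65 mm above the worktop; axes as the bench
- stereo_microscope: fixed white stereo microscope to the right of the bench, an obstacle; origin under its middle. Its foot (30 mm high) reaches 0.14 m to the left, its eyepieces stick out 0.18 m towards the robot at 0.33 to 0.40 m above the worktop, and nothing of it is higher than 0.41 m: pass over it or well in front of it
- loupe: loose black stand magnifier, 39 mm across and 38 mm tall, left of the nests; origin under its centre; leave alone
- objective_case: loose round objective case, black with a pale grey top, 42 mm across and 54 mm tall, right of the nests; origin under its centre; leave alone
- marker_red: loose red marker, 136 mm long and 19 mm high, lying behind the bench; origin under its centre; leave alone

How it is judged:
On the way, in this order (a step that is already met when the one before it is completed fails the run):
1. the rod stands fully down in the round nest and is let go (horizontal distance between rod_center and round_nest_pocket below 0.005 m and z of rod_center in the frame of round_nest_pocket between 0.035 and 0.044 m and angle between rod_center's own z axis and vertical below 0.08 rad and contact force between the fingers and rod below 0.1 N), for 0.2 s.
2. the cell is lifted clear of its nest, gripped by both frosted faces (contact force between the fingers and frosted_a above 0.5 N and contact force between the fingers and frosted_b above 0.5 N and height (world z) of cell_center above 0.055 m and contact force between cell and oblong_nest below 0.1 N), for 0.1 s.
At the end, for the whole second after the job is handed in: Rod released, upright on the round pocket's floor, within 5 mm of its middle. Cell gripped by both frosted faces, still, off the bench; its centre within 7 mm sideways, 16 mm in height, 25 mm along the beam of the light path's midpoint; upright within 0.12 rad, square within 0.14 rad (all of step 1 and contact force between the fingers and frosted_a above 0.5 N and contact force between the fingers and frosted_b above 0.5 N and x of cell_center in the frame of light_path between -0.007 and 0.007 m and y of cell_center in the frame of light_path between -0.025 and 0.025 m and z of cell_center in the frame of light_path between -0.016 and 0.016 m and angle between the y axis of cell_center and the y axis of bench, either way round below 0.14 rad and angle between cell_center's own z axis and vertical below 0.12 rad and linear speed of cell below 0.02 m/s and contact force between cell and bench below 0.1 N); the arm keeps its last pose, push and grip.
It fails at once if the fingers press on a clear face of the cell (over 1 N) (contact force between the fingers and clear_faces above 1 N).
It fails at once if the rod or the cell is tipped over (angle between any of rod_center, cell_center's own z axis and vertical above 0.7 rad).
It fails at once if the loupe, the objective case or the marker is moved by more than 20 mm (distance of any of loupe, objective_case, marker_red from where it was at the start of the episode above 0.02 m).
It also fails if it takes over 59 s, if anything falls off the work surface, if the arm or the gripper's body presses on something with over 40 N, if the wrist force passes 120 N, or if a joint passes its speed limit or range.

### The arm

A 7-joint arm with a two-finger parallel gripper is mounted at the origin on a cart in front of the work surface, level with it; the furniture and walls round the work are solid. World frame = base frame: x ahead of the robot, y to its left, z up, the work surface at z = 0. Lengths are in m, angles in rad, forces in N, time in s.
With the tool pointing down it reaches from about 0.425 to 1.025 m from the base axis. Payload 9.4 kg.
Tool frame: the origin (TCP) lies midway between the tips of the shut fingers; the grasp point (between the pads) lies bot.tcp_to_grasp behind it (bot.tcp_to_grasp is the distance from the TCP to the grasp point, in m); z points along the fingers, y is the line along which they close (so a half turn about z gives the same grasp; the last joint's range is limited). The gripper opens to 93 mm and grips with 3 to 60 N. Pads are 15 mm wide; open, the fingers measure 128 mm over their backs; the gripper's body (75 mm by 188 mm) begins 65 mm behind the grasp point.
Start: joints at [-1.359, 0.599, -0.003, 1.599, 0.002, 0.943, -0.08], TCP at [0.206, 0.695, 0.18] pointing down, gripper open.
Joint ranges: [-2.57, 2.57], [-0.35, 1.97], [-1.29, 1.29], [0.11, 2.56], [-1.05, 4.19], [0.11, 1.86], [-2.63, 2.63]. Speed limits (rad/s): [2.22, 2.22, 3.01, 3.01, 3.14, 3.14, 3.14].

### API

Orientations are given as a unit quaternion [x, y, z, w].
In Python, from bench import telemetry, viewer, bot gives the robot as it stands.
- The arm moves only by the shell command python3 -m inch 'ROWS' [OPENING] [FORCE]. ROWS is JSON, one flat list of numbers, 4 for each row, row after row: the shift along the tool's x, y, z in mm, then the turn about the tool's z in degrees. In form: [x, y, z, twist, x, y, z, twist, ...]. A call has 1 to 8 rows; each row shifts and turns the commanded pose from where the row before left it, along the tool's axes as they then stand; what a row does not reach is not made up. A row lasts 1/12 s, in which the tool goes at most 41.7 mm and 7.16 degrees, less where a joint would pass 70% of its speed; a pose out of reach is approached as far as the arm can. A call with a gripper value outside its range is refused whole. OPENING is the closure in counts, from 0 (fully open) to 255 (shut), set as the call begins (- or left out, the last holds). The fingers move at their own pace and stop on an object; FORCE is the grip in N (left out, the last holds). Time passes only in rows, so rows that do not move let the fingers close. It gives the time, the measured TCP pose, the force, the opening and the grip force at its end, in the units of the state.
- telemetry.observe(): the state, without advancing time (a new reading comes with each control period).
- viewer.grab_frame(name): name is "side" or "top" or "wrist"; returns a dict with "img" (400x640x3 uint8, red, green, blue), "K" (3x3 intrinsics, pixels), "origin" and "attitude" of the camera in the world; the wrist camera has in their place "T_tool_cam" (4x4, takes a point from camera to tool coordinates, whose origin is the TCP and whose axes are the flange's). Camera axes: x right, y down, z forward; pixel columns grow to the right and rows downward; lengths in m; the calibration is good to about 2 mm. A picture is of the moment at which its call begins: read the wrist's pose just before it. There is no depth.
- bot.hand_in(): hands the job in; it is judged then, once.
The state is a dict: "time": time; "joint_pos": joint angles; "qvel": joint speeds; "joint_efforts": joint torques, N m; "ee_pos": TCP position; "tcp_rot": TCP orientation; "ft_force": force on the tool from outside, world axes, zero at the start; "torque": the same for the moment, N m; "finger_gap": opening from 0.0 (shut) to 1.0 (fully open); "gripper_force": force on a finger pad.
Only numpy, scipy, OpenCV 4.12 (cv2) and the standard library are available. Lean on these libraries where they do the work, as an engineer would, in place of code of your own. Each camera call takes 0.05 s, during which the arm holds its last target. There are 200 camera calls.

## Working session

There is one attempt and no reset: what is moved stays moved. The work goes in short steps, Python scripts to look and compute and a shell command to move; the robot and the scene stay as the last step left them, time stands still between calls to the robot, and variables do not carry over. Pictures are saved under pics/ and viewed, at most 10 in all, crops included, and the job is handed in when it is done.

```bash
mkdir -p pics; ls
cat > h.py <<'E'
import numpy as np,cv2
from scipy.spatial.transform import Rotation as R
from bench import telemetry,viewer,bot
def grab(n,fn):
    s=telemetry.observe(); f=viewer.grab_frame(n)
    cv2.imwrite('pics/'+fn+'.png',f['img'][:,:,::-1])
    K=np.array(f['K'])
    if n=='wrist':
        T=np.eye(4);T[:3,:3]=R.from_quat(s['tcp_rot']).as_matrix();T[:3,3]=s['ee_pos']
        T=T@np.array(f['T_tool_cam'])
    else:
        a=np.array(f['attitude']);T=np.eye(4);T[:3,:3]=a if a.shape==(3,3) else R.from_quat(a).as_matrix();T[:3,3]=f['origin']
    np.savez('pics/'+fn+'.npz',K=K,T=T,img=f['img'])
    return f['img'],K,T
def load(fn):
    d=np.load('pics/'+fn+'.npz');return d['img'],d['K'],d['T']
def ray(K,T,uv):
    d=T[:3,:3]@np.linalg.inv(K)@np.array([uv[0],uv[1],1.]);return T[:3,3],d/np.linalg.norm(d)
def plane(K,T,uv,z):
    o,d=ray(K,T,uv);return o+d*(z-o[2])/d[2]
def proj(K,T,p):
    q=K@(T[:3,:3].T@(np.array(p)-T[:3,3]));return q[:2]/q[2]
def tri(*obs):
    A=np.zeros((3,3));b=np.zeros(3);L=[]
    for K,T,uv in obs:
        o,d=ray(K,T,uv);P=np.eye(3)-np.outer(d,d);A+=P;b+=P@o;L.append((P,o))
    x=np.linalg.solve(A,b);return x,[float(np.linalg.norm(P@(x-o))) for P,o in L]
E
python3 - <<'E'
from h import *
s=telemetry.observe();print({k:np.round(v,3) for k,v in s.items()},bot.tcp_to_grasp,[x for x in dir(bot) if x[0]!='_'])
for n in('top','side','wrist'):
    i,K,T=grab(n,n+'0');print(n,K.round(1).tolist(),T.round(3).tolist())
E
```

```text
pics
{'time': np.float64(0.0), 'joint_pos': array([-1.359,  0.6  , -0.003,  1.6  ,  0.002,  0.943, -0.08 ]), 'qvel': array([-0.001, -0.001, -0.003, -0.001,  0.002,  0.001,  0.   ]), 'joint_efforts': array([ 0.0000e+00, -7.6509e+01,  1.4980e+00, -2.5233e+01, -5.2000e-02,
        1.7000e-02,  0.0000e+00]), 'ee_pos': array([0.206, 0.694, 0.18 ]), 'tcp_rot': array([ 0.144,  0.99 , -0.001, -0.   ]), 'ft_force': array([-0.386,  0.027,  0.263]), 'torque': array([ 0.001, -0.022,  0.031]), 'gripper_force': np.float64(0.0), 'finger_gap': np.float64(1.0)} 0.0188 ['Unreachable', 'hand_in', 'tcp_to_grasp']
top [[402.4, 0.0, 314.9], [0.0, 402.4, 198.5], [0.0, 0.0, 1.0]] [[-0.116, -0.97, 0.214, 0.39], [-0.993, 0.114, -0.024, 0.138], [-0.001, -0.215, -0.977, 0.99], [0.0, 0.0, 0.0, 1.0]]
side [[473.4, 0.0, 320.9], [0.0, 473.4, 200.5], [0.0, 0.0, 1.0]] [[0.81, -0.407, 0.422, 0.051], [-0.586, -0.57, 0.576, -0.593], [0.006, -0.714, -0.7, 0.925], [0.0, 0.0, 0.0, 1.0]]
wrist [[306.4, 0.0, 319.6], [0.0, 306.4, 200.7], [0.0, 0.0, 1.0]] [[0.285, 0.929, 0.236, 0.142], [0.958, -0.276, -0.072, 0.713], [-0.001, 0.247, -0.969, 0.383], [0.0, 0.0, 0.0, 1.0]]
```

View pics/top0.png

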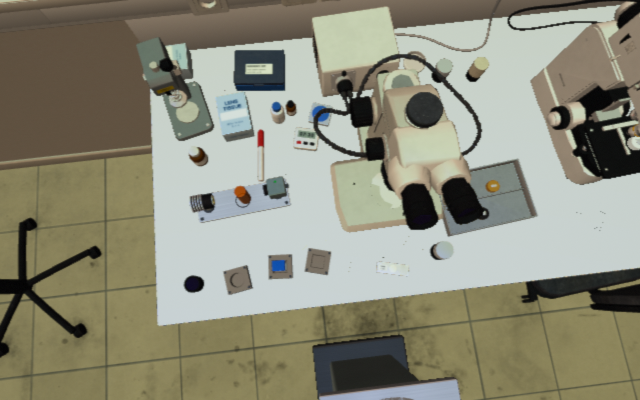

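View pics/side0.png

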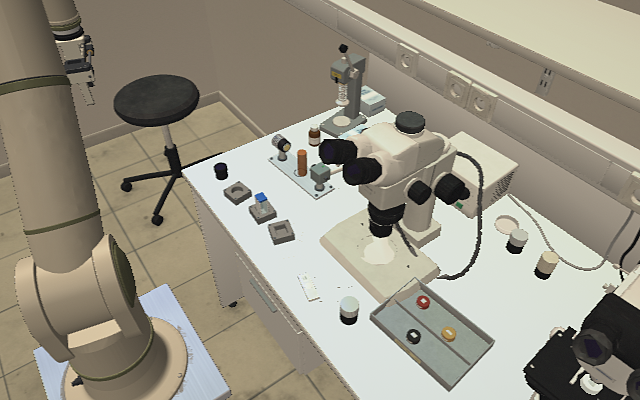

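The top view shows lamp ~(203,202), amber rod ~(242,192), receiver ~(276,187), round nest ~(237,280), cell with blue cap ~(280,266) and square nest ~(318,262). In the side view the rod is at ~(302,162), the round nest at ~(238,191) and the cap at ~(261,198).

Run:
```python
from h import *
def blobs(m,amin=15):
    n,l,s,c=cv2.connectedComponentsWithStats(m.astype(np.uint8));return [(s[i][:5].tolist(),c[i].round(1).tolist()) for i in range(1,n) if s[i][4]>=amin]
I={}
for n in('top0','side0'):
    img,K,T=load(n);I[n]=(K,T);h=cv2.cvtColor(img,cv2.COLOR_RGB2HSV)
    x0,y0,x1,y1=(185,160,335,310) if n=='top0' else (205,120,345,250)
    h=h[y0:y1,x0:x1].astype(int)
    am=(h[...,0]<16)&(h[...,1]>130)&(h[...,2]>80); bl=(h[...,0]>100)&(h[...,0]<125)&(h[...,1]>150)
    gr=(h[...,2]<150)
    print(n,'off',x0,y0,'amber',blobs(am),'blue',blobs(bl),'dark',blobs(gr,60))
    big=cv2.resize(img[y0:y1,x0:x1,::-1],None,fx=4,fy=4,interpolation=cv2.INTER_CUBIC);cv2.imwrite('pics/c_'+n+'.png',big)
a=cv2.imread('pics/c_top0.png');b=cv2.imread('pics/c_side0.png')
H=600
o=np.hstack([cv2.resize(a,(400,400)),cv2.resize(b,(400,371)) if 0 else cv2.copyMakeBorder(cv2.resize(b,(400,371)),0,29,0,0,0)])
cv2.imwrite('pics/c.png',o)
for nm,z,uv in [('rod top',.088,(242,189)),('round',.022,(237,280)),('cell',.068,(280,266)),('square',.022,(318,262)),('lamp',.085,(203,202)),('recv',.085,(276,187)),('loupe',.038,(194,284))]:
    print(nm,plane(*I['top0'],uv,z).round(3))
```

```text
top0 off 185 160 amber [([50, 26, 11, 17, 111], [55.0, 32.1])] blue [([87, 100, 13, 11, 133], [93.1, 105.2])] dark [([7, 0, 16, 6, 73], [15.2, 2.1]), ([77, 17, 27, 22, 452], [90.3, 27.7]), ([50, 27, 16, 21, 156], [58.8, 38.6]), ([5, 33, 25, 20, 411], [17.5, 42.5]), ([120, 88, 26, 27, 544], [132.6, 101.2]), ([83, 94, 25, 25, 442], [95.9, 106.7]), ([39, 105, 29, 30, 603], [52.6, 119.6]), ([0, 115, 19, 18, 280], [8.6, 123.6]), ([117, 145, 33, 5, 106], [136.6, 147.6])]
side0 off 205 120 amber [([93, 30, 8, 26, 195], [96.6, 42.2])] blue [([50, 73, 12, 9, 68], [55.6, 77.0])] dark [([0, 0, 60, 19, 232], [37.5, 8.7]), ([47, 0, 52, 16, 410], [69.0, 4.6]), ([104, 0, 36, 72, 1469], [122.4, 32.8]), ([67, 14, 19, 28, 262], [76.0, 26.9]), ([0, 25, 20, 15, 62], [7.1, 33.8]), ([89, 33, 13, 24, 209], [96.6, 45.2]), ([9, 42, 14, 18, 200], [15.7, 50.7]), ([18, 61, 29, 25, 416], [32.3, 72.9]), ([44, 79, 28, 26, 412], [57.3, 91.6]), ([0, 83, 36, 47, 492], [16.1, 118.1]), ([63, 100, 27, 25, 475], [75.9, 112.0])]
rod top [0.629 0.28  0.088]
round [0.428 0.32  0.022]
cell [0.446 0.212 0.068]
square [0.447 0.125 0.022]
lamp [0.61  0.372 0.085]
recv [0.626 0.202 0.085]
loupe [0.43  0.416 0.038]
```

View pics/c.png

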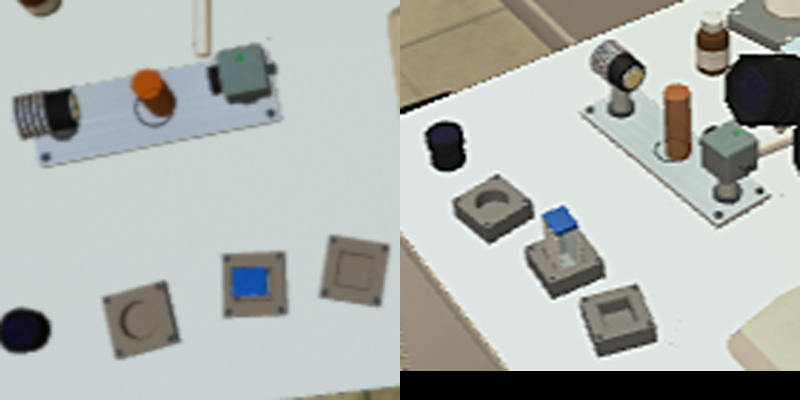

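The rod stands just behind the plate's ring. The cap's long side runs along world y, so the frosted faces look along ±x. The nests from left to right are round, oblong and square.

```bash
cat >> h.py <<'E'
def go(x,y,z,yaw=None,s=None,mm=40,deg=7):
    """suggest rows: yaw = world angle (deg) of tool y (mod 180)"""
    s=s or telemetry.observe();M=R.from_quat(s['tcp_rot']).as_matrix()
    cur=np.degrees(np.arctan2(M[1,1],M[0,1]));tw=0
    if yaw is not None: tw=-((yaw-cur+90)%180-90)
    d=(np.array([x,y,z])-s['ee_pos'])*1000
    n=int(max(np.ceil(np.linalg.norm(d)/mm),np.ceil(abs(tw)/deg),1));t=round(tw/n,1)
    out=[]
    for i in range(n):
        a=np.radians(cur-t*i);Y=np.array([np.cos(a),np.sin(a),0]);Z=np.array([0,0,-1.]);X=np.cross(Y,Z)
        out.append([round(float(v@d)/n,1) for v in(X,Y,Z)]+[t])
    print('yaw',round(cur,1),'pos',np.round(s['ee_pos'],4),'n',n)
    for i in range(0,n,8): print(str(sum(out[i:i+8],[])).replace(' ',''))
E
python3 - <<'E'
from h import *
A,B=[load(n)[1:] for n in('top0','side0')]
# cap top: centroids; rod visible top ends
for nm,a,b in [('cap',(278.1,265.2),(260.6,197)),('rodtop',(240,189.5),(302,153)),('round pocket',(237.5,279.5),(239,190.5))]:
    print(nm,*tri((*A,a),(*B,b)))
go(.56,.30,.20,5)
E
```

```text
cap [0.44788695 0.21649782 0.06590824] [0.00022453414960647324, 0.00022453414960648362]
rodtop [0.62836786 0.28659017 0.08311682] [0.0017019292083833811, 0.0017019292083834511]
round pocket [0.43097174 0.31771509 0.02065813] [0.0023204823960010887, 0.002320482396001178]
yaw 73.5 pos [0.2064 0.6946 0.1797] n 14
[-32.2,-19.8,-1.4,np.float64(4.9),-33.8,-17.0,-1.4,np.float64(4.9),-35.1,-14.0,-1.4,np.float64(4.9),-36.2,-11.0,-1.4,np.float64(4.9),-37.0,-7.9,-1.4,np.float64(4.9),-37.6,-4.7,-1.4,np.float64(4.9),-37.8,-1.4,-1.4,np.float64(4.9),-37.8,1.8,-1.4,np.float64(4.9)]
[-37.5,5.0,-1.4,np.float64(4.9),-36.9,8.2,-1.4,np.float64(4.9),-36.1,11.3,-1.4,np.float64(4.9),-35.0,14.4,-1.4,np.float64(4.9),-33.7,17.3,-1.4,np.float64(4.9),-32.1,20.1,-1.4,np.float64(4.9)]
```

```bash
python3 -m inch '[-32,-20,-1,5,-34,-17,-1,5,-35,-14,-1,5,-36,-11,-1,5,-37,-8,-1,5,-38,-5,-1,5,-38,-1,-1,5,-38,2,-1,5]' 0 && python3 -m inch '[-37,5,-1,5,-37,8,-1,5,-36,11,-1,5,-35,14,-1,5,-34,17,-1,5,-32,20,-1,4,0,0,0,0,0,0,0,0]'
python3 - <<'E'
from h import *
i,K,T=grab('wrist','w1');print(T[:3,3].round(3))
go(.5,.29,.2,5)
for nm,p in [('rodtop',(.628,.283,.088)),('cap',(.448,.2155,.068)),('pock',(.430,.3185,.022)),('sq',(.447,.125,.022))]: print(nm,proj(K,T,p).round())
E
```

```text
time: 0.82
ee_pos: [0.4084, 0.4662, 0.1884]
tcp_rot: [0.476, 0.88, -0.0, -0.0]
ft_force: [0.5, 0.0, -0.2]
finger_gap: 1.002
gripper_force: 0.0
time: 1.48
ee_pos: [0.5559, 0.2932, 0.1944]
tcp_rot: [0.681, 0.733, -0.0, 0.0]
ft_force: [-1.5, 0.1, -0.5]
finger_gap: 0.997
gripper_force: 0.0
[0.552 0.36  0.398]
yaw 4.4 pos [0.5545 0.2952 0.1942] n 2
[-0.5,-27.4,-2.9,np.float64(-0.3),-0.4,-27.4,-2.9,np.float64(-0.3)]
rodtop [387. 204.]
cap [220. 245.]
pock [217. 150.]
sq [231. 293.]
```

View pics/w1.png

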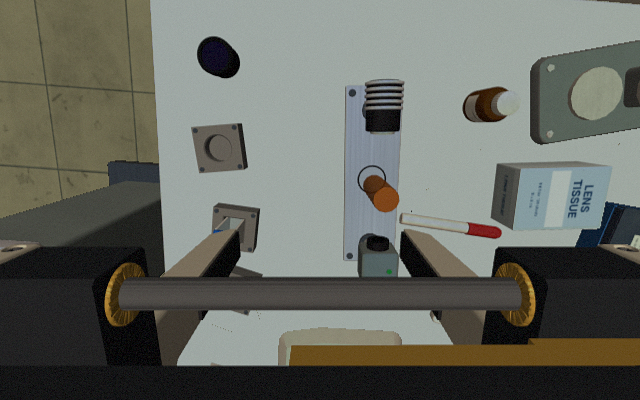

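The rod top is at ~(386,198), the plate ring at ~(371,178), the round pocket at ~(217,148), the lamp at ~(383,122) and the receiver at ~(378,250). The cell is half hidden by the left finger, so I take a second view further right and nearer the robot.

```bash
python3 -m inch '[35,-25,0,0,35,-25,0,0,0,0,0,0,0,0,0,0]'
python3 - <<'E'
from h import *
i,K,T=grab('wrist','w2');print(T[:3,3].round(3))
def blobs(m,amin=40):
    n,l,s,c=cv2.connectedComponentsWithStats(m.astype(np.uint8));return [(s[i][:5].tolist(),c[i].round(1).tolist()) for i in range(1,n) if s[i][4]>=amin]
for n in('w1','w2'):
    h=cv2.cvtColor(load(n)[0],cv2.COLOR_RGB2HSV).astype(int)
    am=(h[...,0]<16)&(h[...,1]>130)&(h[...,2]>80)&(np.arange(400)[:,None]<250); bl=(h[...,0]>100)&(h[...,0]<125)&(h[...,1]>150)
    print(n,blobs(am),blobs(bl))
E
```

```text
time: 1.87
ee_pos: [0.4973, 0.3638, 0.194]
tcp_rot: [0.676, 0.737, -0.0, -0.001]
ft_force: [-0.3, 0.1, 0.7]
finger_gap: 0.999
gripper_force: 0.0
[0.493 0.43  0.397]
w1 [([368, 176, 31, 36, 662], [383.8, 195.1]), ([468, 223, 34, 15, 271], [484.1, 230.7])] [([576, 202, 49, 45, 557], [596.8, 228.8])]
w2 [] []
```

View pics/w2.png

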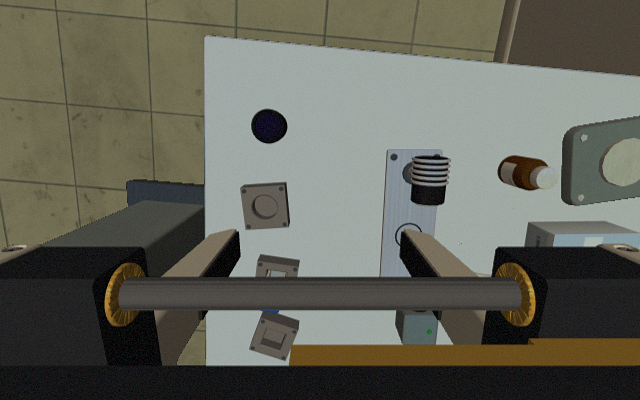

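I shifted the wrong way: tool x points to +y. The view still gives a second sight of the round pocket at ~(265,206). Now I go right.

```bash
python3 -m inch '[-40,10,0,0,-40,10,0,0,-40,10,0,0,-40,0,0,0,0,0,0,0,0,0,0,0,0,0,0,0]'
python3 - <<'E'
from h import *
i,K,T=grab('wrist','w3');print(T[:3,3].round(3))
def blobs(m,amin=40):
    n,l,s,c=cv2.connectedComponentsWithStats(m.astype(np.uint8));return [(s[i][:5].tolist(),c[i].round(1).tolist()) for i in range(1,n) if s[i][4]>=amin]
h=cv2.cvtColor(i,cv2.COLOR_RGB2HSV).astype(int)
am=(h[...,0]<16)&(h[...,1]>130)&(h[...,2]>80)&(np.arange(400)[:,None]<250); bl=(h[...,0]>100)&(h[...,0]<125)&(h[...,1]>150)
print(blobs(am),blobs(bl))
c=i[:300,150:450,::-1];cv2.imwrite('pics/w3c.png',cv2.resize(c,None,fx=2,fy=2,interpolation=cv2.INTER_CUBIC))
E
```

```text
time: 2.5
ee_pos: [0.5434, 0.2024, 0.1946]
tcp_rot: [0.679, 0.734, 0.0, -0.0]
ft_force: [0.3, 0.9, -0.3]
finger_gap: 1.002
gripper_force: 0.0
[0.539 0.269 0.398]
[([397, 98, 28, 28, 618], [410.5, 111.0]), ([491, 158, 36, 15, 297], [509.4, 165.4])] [([561, 137, 79, 98, 2007], [605.2, 197.3]), ([223, 151, 24, 30, 590], [234.1, 165.7])]
```

View pics/w3c.png

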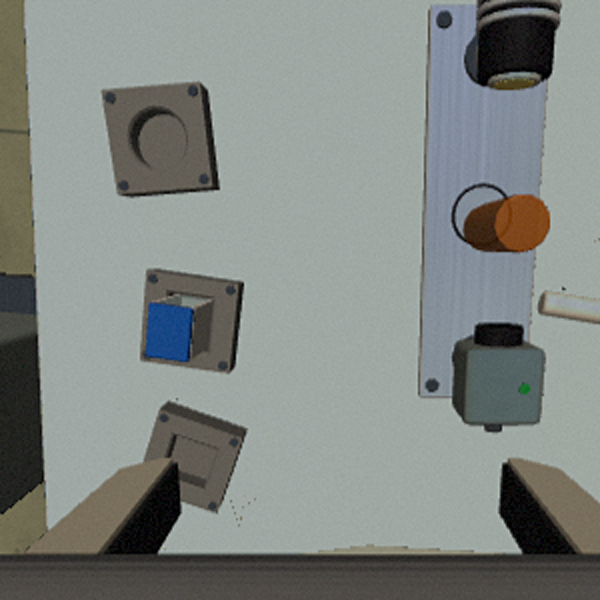

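In w3 the rod top is at ~(411,111), the ring at ~(391,106), the cap at (234,166), the round pocket at ~(229,69) and the bench screws at (372,10) and (366,192).

Run:
```python
from h import *
W={n:load(n)[1:] for n in('w1','w2','w3')}
def top(n):
    h=cv2.cvtColor(load(n)[0],cv2.COLOR_RGB2HSV).astype(int);yy,xx=np.mgrid[:400,:640]
    roi=(yy<240)&(xx>350)&(xx<430)&(h[...,0]<16)&(h[...,1]>130)
    v=h[...,2][roi];t,_=cv2.threshold(v.astype(np.uint8).reshape(-1,1),0,255,cv2.THRESH_OTSU)
    m=(roi&(h[...,2]>t)).astype(np.uint8);cs,_=cv2.findContours(m,0,1);c=max(cs,key=cv2.contourArea)
    return cv2.fitEllipse(cv2.convexHull(c))
e1,e3=top('w1'),top('w3');print(e1,e3)
print('rodtop',*tri((*W['w1'],e1[0]),(*W['w3'],e3[0])), plane(*W['w3'],e3[0],.088).round(4),plane(*W['w1'],e1[0],.088).round(4))
P={'w1':(218,147.5),'w2':(265,206),'w3':(228.9,69.2)}
print('pocket',*tri(*[(*W[n],P[n]) for n in P]),[plane(*W[n],P[n],.022).round(4)[:2] for n in P])
P={'w1':(371.5,178.5),'w2':(408.5,235.5),'w3':(391.2,106.7)}
print('ring',*tri(*[(*W[n],P[n]) for n in P]),[plane(*W[n],P[n],.008).round(4)[:2] for n in P])
for n,a,b in(('w1',(351.5,92.5),(349,256.5)),('w3',(372,9.5),(366,192.5))):
    d=plane(*W[n],a,.008)-plane(*W[n],b,.008);print('bench y ang',np.degrees(np.arctan2(d[1],d[0])),np.linalg.norm(d))
img,K,T=load('w3');h=cv2.cvtColor(img,cv2.COLOR_RGB2HSV).astype(int)
bl=((h[...,0]>100)&(h[...,0]<125)&(h[...,1]>150)).astype(np.uint8);bl[:,400:]=0
c=max(cv2.findContours(bl,0,1)[0],key=cv2.contourArea);r=cv2.minAreaRect(c);b=cv2.boxPoints(r)
q=np.array([plane(K,T,p,.068) for p in b]);print('cap',q.mean(0).round(4),r)
for i in range(4):
    d=q[(i+1)%4]-q[i];print(np.linalg.norm(d).round(4),np.degrees(np.arctan2(d[1],d[0])).round(1))
print('cap tri',*tri((*load('top0')[1:],(278.1,265.2)),(*load('side0')[1:],(260.6,197)),(K,T,r[0])))
```

```text
((385.7795715332031, 199.03672790527344), (24.22718048095703, 25.831863403320312), 53.128353118896484) ((410.5934143066406, 110.88333129882812), (26.987958908081055, 28.585948944091797), 29.521337509155273)
rodtop [0.62734416 0.28749922 0.08473569] [0.00011381083894348673, 0.00011381083894334589] [0.6265 0.2873 0.088 ] [0.6264 0.2883 0.088 ]
pocket [0.43057213 0.32152662 0.01771602] [0.0004762611419598504, 0.0006884084070761009, 0.0004071246438241103] [array([0.4315, 0.3222]), array([0.432 , 0.3229]), array([0.4315, 0.3206])]
ring [0.62400915 0.29513537 0.00949736] [0.0006454531518495966, 0.0003558716062468318, 0.0005280806824300415] [array([0.6239, 0.2955]), array([0.6244, 0.2943]), array([0.6248, 0.295 ])]
bench y ang 94.714269121104 0.21377071036593603
bench y ang 94.67639262233196 0.21259226171070283
cap [0.4505 0.2175 0.068 ] ((233.9851531982422, 165.6485137939453), (22.388336181640625, 27.363523483276367), 5.710593223571777)
0.0299 84.3
0.0237 -1.3
0.0299 -94.7
0.0243 178.5
cap tri [0.44862788 0.2170608  0.06451536] [0.0006987181809671271, 0.0007713461904639214, 0.0009223570893328935]
```

Run:
```python
from h import *
go(.6267,.2875,.130,4.7)
```

```text
yaw 4.5 pos [0.5432 0.2034 0.1944] n 4
[19.3,22.5,16.1,np.float64(-0.0),19.3,22.5,16.1,np.float64(-0.0),19.3,22.5,16.1,np.float64(-0.0),19.3,22.5,16.1,np.float64(-0.0)]
```

```bash
python3 -m inch '[19.3,22.5,16,0,19.3,22.5,16,0,19.3,22.5,16,0,19.3,22.5,16,0,0,0,0,0,0,0,0,0,0,0,0,0]'
python3 - <<'E'
from h import *
go(.6267,.2875,.039,4.7)
i,K,T=grab('wrist','w4')
h=cv2.cvtColor(i,cv2.COLOR_RGB2HSV).astype(int)
m=((h[...,0]<16)&(h[...,1]>130)&(h[...,2]>60)).astype(np.uint8);m[:,:240]=0;m[:,400:]=0;m[260:]=0
cs,_=cv2.findContours(m,0,1)
c=max(cs,key=cv2.contourArea);print(cv2.boundingRect(c),proj(K,T,(.6267,.2875,.088)),proj(K,T,(.6267,.2875,.008)))
E
```

```text
time: 3.13
ee_pos: [0.6261, 0.2868, 0.1301]
tcp_rot: [0.679, 0.735, -0.001, -0.0]
ft_force: [0.0, -0.0, 0.5]
finger_gap: 1.0
gripper_force: 0.0
yaw 4.5 pos [0.6261 0.2868 0.1301] n 3
[0.2,0.2,30.4,np.float64(-0.1),0.2,0.2,30.4,np.float64(-0.1),0.2,0.2,30.4,np.float64(-0.1)]
(304, 175, 32, 46) [319.36768873 205.3319841 ] [319.458329   185.99457256]
```

View pics/w4.png

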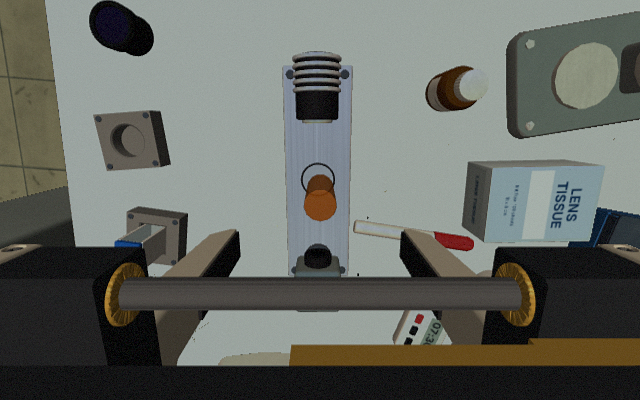

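The rod top is centred between the fingers at ~(320,205). I go down and close.

```bash
python3 -m inch '[0,0,25,0,0.5,0.5,25,0,0,0,25,0,0,0,16,0,0,0,0,0,0,0,0,0]' && python3 -m inch '[0,0,0,0,0,0,0,0,0,0,0,0,0,0,0,0,0,0,0,0,0,0,0,0,0,0,0,0,0,0,0,0]' 180 20; python3 -m inch '[0,0,0,0,0,0,0,0,0,0,0,0,0,0,0,0]'
```

```text
time: 3.68
ee_pos: [0.6271, 0.2863, 0.0401]
tcp_rot: [0.679, 0.734, -0.0, -0.0]
ft_force: [0.5, -0.8, 0.3]
finger_gap: 1.001
gripper_force: 0.0
time: 4.35
ee_pos: [0.6274, 0.2869, 0.0394]
tcp_rot: [0.679, 0.734, -0.0, 0.0]
ft_force: [0.1, 0.7, -0.2]
finger_gap: 0.476
gripper_force: 0.0
time: 4.68
ee_pos: [0.6273, 0.2868, 0.0394]
tcp_rot: [0.679, 0.734, -0.0, -0.0]
ft_force: [-0.9, 0.9, 0.6]
finger_gap: 0.299
gripper_force: 6.0
```

```bash
python3 -m inch '[0,0,-15,0,0,0,-25,0,0,0,-25,0,0,0,0,0]'
python3 - <<'E'
from h import *
go(.4315,.3207,.08,4.7,mm=30)
E
```

```text
time: 5.02
ee_pos: [0.63, 0.2876, 0.1089]
tcp_rot: [0.679, 0.734, 0.003, 0.001]
ft_force: [1.3, 0.1, -0.1]
finger_gap: 0.297
gripper_force: 7.3
yaw 4.4 pos [0.63   0.2876 0.1089] n 7
[6.9,-27.9,4.1,np.float64(-0.0),6.9,-27.9,4.1,np.float64(-0.0),6.9,-27.9,4.1,np.float64(-0.0),6.9,-27.9,4.1,np.float64(-0.0),6.9,-27.9,4.1,np.float64(-0.0),6.9,-27.9,4.1,np.float64(-0.0),6.9,-27.9,4.1,np.float64(-0.0)]
```

```bash
python3 -m inch '[7,-28,4,0,7,-28,4,0,7,-28,4,0,7,-28,4,0,7,-28,4,0,7,-28,4,0,7,-28,4,0,0,0,0,0]'; python3 -m inch '[0,0,0,0,0,0,0,0,0,0,0,0]'
python3 - <<'E'
from h import *
go(.4315,.3207,.05,4.7,mm=30)
i,K,T=grab('wrist','w5')
c=i[100:300,200:440,::-1];cv2.imwrite('pics/w5c.png',cv2.resize(c,None,fx=3,fy=3,interpolation=cv2.INTER_CUBIC))
print('pocket px',proj(K,T,(.4315,.3215,.022)))
E
```

```text
time: 5.68
ee_pos: [0.4215, 0.3209, 0.0751]
tcp_rot: [0.677, 0.736, -0.003, -0.001]
ft_force: [-1.1, 0.2, -1.8]
finger_gap: 0.3
gripper_force: 7.3
time: 5.93
ee_pos: [0.4296, 0.3204, 0.0765]
tcp_rot: [0.679, 0.734, 0.0, 0.0]
ft_force: [-0.0, 0.4, -0.8]
finger_gap: 0.299
gripper_force: 7.3
yaw 4.4 pos [0.4296 0.3204 0.0765] n 1
[0.1,1.9,26.5,np.float64(-0.3)]
pocket px [320.72876474 201.30983913]
```

View pics/w5c.png

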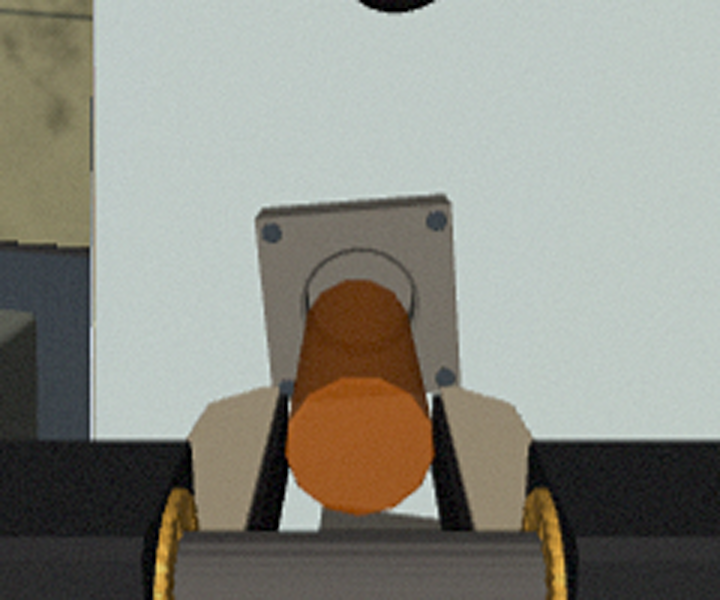

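The nest screws centre on full-frame px ~(320,201.4). The rod's bottom arc is centred at ~(320.2,210.3).

Run:
```python
from h import *
i,K,T=load('w5')
print('pocket',plane(K,T,(319.9,201.5),.022),'rodbottom',plane(K,T,(320.2,210.3),.045),'rodtop',plane(K,T,(320,100+445/3),.125), telemetry.observe()['ee_pos'])
```

```text
pocket [0.43079497 0.32127555 0.022     ] rodbottom [0.43107282 0.31995615 0.045     ] rodtop [0.43055428 0.32145461 0.125     ] [0.42958604 0.32031106 0.07647503]
```

```bash
python3 -m inch '[0.7,0.5,10,0,0,0,10,0,0,0,5,0,0,0,5,0,0,0,0,0,0,0,0,0]'; python3 -m inch '[0,0,3,0,0,0,3,0,0,0,1,0,0,0,0,0,0,0,0,0]'
```

```text
time: 6.48
ee_pos: [0.4286, 0.3209, 0.0459]
tcp_rot: [0.679, 0.734, -0.001, 0.0]
ft_force: [-0.3, 0.0, -0.3]
finger_gap: 0.297
gripper_force: 7.3
time: 6.9
ee_pos: [0.4287, 0.3213, 0.0395]
tcp_rot: [0.679, 0.734, 0.0, 0.0]
ft_force: [1.5, 0.1, -0.8]
finger_gap: 0.298
gripper_force: 7.3
```

The rod is inside the pocket, 2 mm above the floor. I lower the rest and release.

```bash
python3 -m inch '[0,0,1,0,0,0,1,0,0,0,0,0,0,0,0,0]'; python3 -m inch '[0,0,0,0,0,0,0,0,0,0,0,0,0,0,0,0,0,0,0,0,0,0,0,0,0,0,0,0,0,0,0,0]' 90; python3 -m inch '[0,0,0,0,0,0,0,0]'
python3 - <<'E'
from h import *
go(.4295,.3207,.13,4.7,mm=30)
E
```

```text
time: 7.23
ee_pos: [0.4287, 0.3213, 0.0374]
tcp_rot: [0.679, 0.734, -0.0, 0.0]
ft_force: [-0.3, -1.4, -0.6]
finger_gap: 0.3
gripper_force: 7.3
time: 7.9
ee_pos: [0.4287, 0.3213, 0.0374]
tcp_rot: [0.679, 0.734, 0.0, 0.0]
ft_force: [0.3, 0.3, -1.0]
finger_gap: 0.643
gripper_force: 0.0
time: 8.07
ee_pos: [0.4287, 0.3213, 0.0374]
tcp_rot: [0.679, 0.734, 0.0, 0.0]
ft_force: [0.8, 0.3, 0.1]
finger_gap: 0.647
gripper_force: 0.0
yaw 4.5 pos [0.4287 0.3213 0.0374] n 4
[-0.2,0.2,-23.1,np.float64(-0.1),-0.2,0.2,-23.1,np.float64(-0.1),-0.2,0.2,-23.1,np.float64(-0.1),-0.2,0.2,-23.1,np.float64(-0.1)]
```

```bash
python3 -m inch '[0,0,-25,0,0,0,-35,0,0,0,-40,0,-20,4,-10,0,-35,8,0,0,-35,8,0,0,-35,8,0,0,0,0,0,0]' 0; python3 -m inch '[0,0,0,0,0,0,0,0]'
python3 - <<'E'
from h import *
i,K,T=grab('wrist','w6');print(telemetry.observe()['ee_pos'],T[:3,3])
print('exp px rodtop',proj(K,T,(.431,.3215,.086)),'cap',proj(K,T,(.4505,.2172,.068)))
h=cv2.cvtColor(i,cv2.COLOR_RGB2HSV).astype(int)
bl=((h[...,0]>100)&(h[...,0]<125)&(h[...,1]>150)).astype(np.uint8);bl[:,500:]=0
am=((h[...,0]<16)&(h[...,1]>130)&(h[...,2]>60)).astype(np.uint8);am[260:]=0
c=max(cv2.findContours(am,0,1)[0],key=cv2.contourArea);print('rod',cv2.boundingRect(c),cv2.minAreaRect(c))
c=max(cv2.findContours(bl,0,1)[0],key=cv2.contourArea);r=cv2.minAreaRect(c);b=cv2.boxPoints(r);print(r)
q=np.array([plane(K,T,p,.068) for p in b]);print('cap',q.mean(0).round(4))
for j in range(4):
    d=q[(j+1)%4]-q[j];print(np.linalg.norm(d).round(4),np.degrees(np.arctan2(d[1],d[0])).round(1))
cv2.imwrite('pics/w6c.png',cv2.resize(i[:270,150:470,::-1],None,fx=2,fy=2,interpolation=cv2.INTER_CUBIC))
E
```

```text
time: 8.73
ee_pos: [0.468, 0.1919, 0.1481]
tcp_rot: [0.682, 0.731, -0.0, 0.001]
ft_force: [0.5, -0.7, 0.3]
finger_gap: 0.997
gripper_force: 0.0
time: 8.9
ee_pos: [0.4662, 0.1992, 0.1475]
tcp_rot: [0.679, 0.734, 0.0, -0.0]
ft_force: [-0.6, -0.3, -0.7]
finger_gap: 0.999
gripper_force: 0.0
[0.46602159 0.19983189 0.14734205] [0.46189174 0.26601433 0.35090284]
exp px rodtop [285.87962925  47.75414435] cap [303.26226482 175.79162371]
rod (267, 30, 35, 38) ((283.70001220703125, 47.900001525878906), (36.224300384521484, 33.541019439697266), 63.43495178222656)
((302.5993347167969, 175.32952880859375), (25.16973304748535, 30.958402633666992), 8.426968574523926)
cap [0.4499 0.2174 0.068 ]
0.0292 84.7
0.0232 -4.0
0.0293 -94.1
0.0237 175.7
```

View pics/w6c.png

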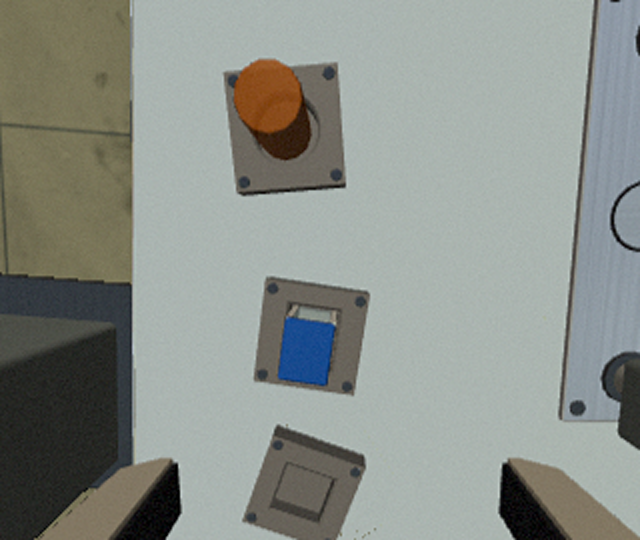

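The rod stands in the round pocket: its top is at (284,48) against an expected (286,48). The cell is at (0.450,0.217) with yaw about -4.5°.

Run:
```python
from h import *
go(.450,.2173,.10,-4.4)
```

```text
yaw 4.5 pos [0.466  0.1998 0.1473] n 2
[9.3,-7.3,23.7,np.float64(4.5),8.7,-8.0,23.7,np.float64(4.5)]
```

```bash
python3 -m inch '[9.3,-7.3,23,4.5,8.7,-8,23,4.5,0,0,0,0,0,0,0,0]'; python3 -m inch '[0,0,0,0]'
python3 - <<'E'
from h import *
go(.450,.2173,.03,-4.4,mm=25)
E
```

```text
time: 9.28
ee_pos: [0.4491, 0.2172, 0.1008]
tcp_rot: [0.733, 0.681, -0.001, -0.0]
ft_force: [-0.5, -0.3, 0.3]
finger_gap: 1.004
gripper_force: 0.0
time: 9.37
ee_pos: [0.4507, 0.2167, 0.102]
tcp_rot: [0.733, 0.68, 0.0, 0.0]
ft_force: [-0.1, -0.3, 0.1]
finger_gap: 1.0
gripper_force: 0.0
yaw -4.3 pos [0.4507 0.2167 0.102 ] n 3
[0.2,-0.2,24.0,np.float64(0.0),0.2,-0.2,24.0,np.float64(0.0),0.2,-0.2,24.0,np.float64(0.0)]
```

```bash
python3 -m inch '[0.3,-0.3,24,0,0.3,-0.3,24,0,0,0,24,0,0,0,0,0,0,0,0,0]'; python3 -m inch '[0,0,0,0,0,0,0,0,0,0,0,0,0,0,0,0,0,0,0,0,0,0,0,0,0,0,0,0,0,0,0,0]' 200 15; python3 -m inch '[0,0,0,0,0,0,0,0,0,0,0,0,0,0,0,0,0,0,0,0,0,0,0,0]'
```

```text
time: 9.78
ee_pos: [0.4501, 0.2164, 0.0298]
tcp_rot: [0.734, 0.679, -0.0, -0.0]
ft_force: [1.1, 0.6, 1.3]
finger_gap: 1.0
gripper_force: 0.0
time: 10.45
ee_pos: [0.4498, 0.2169, 0.0295]
tcp_rot: [0.735, 0.679, 0.0, 0.0]
ft_force: [0.6, 0.4, -0.2]
finger_gap: 0.478
gripper_force: 0.0
time: 10.95
ee_pos: [0.4507, 0.217, 0.0299]
tcp_rot: [0.735, 0.678, 0.001, 0.0]
ft_force: [1.0, -0.0, 7.6]
finger_gap: 0.222
gripper_force: 6.3
```

The gap reads 20.6 mm where I expected 24, and there is 7.6 N upward, so I take a look.

Run:
```python
from h import *
s=telemetry.observe();print({k:np.round(s[k],4) for k in('ft_force','torque','finger_gap','gripper_force','ee_pos','tcp_rot')})
i,K,T=grab('wrist','w7');j,_,_=grab('side','s7')
a=cv2.resize(i[130:290,230:410,::-1],(600,533),interpolation=cv2.INTER_CUBIC)
b=cv2.resize(j[150:240,215:305,::-1],(400,400),interpolation=cv2.INTER_CUBIC)
o=np.zeros((533,800,3),np.uint8);o[:400,:400]=cv2.resize(i[130:290,240:400,::-1],(400,400),interpolation=cv2.INTER_CUBIC);o[:400,400:]=b;cv2.imwrite('pics/c7.png',o[:400])
```

```text
{'ft_force': array([ 1.0272, -0.0255,  7.6125]), 'torque': array([-0.2494, -0.0792, -0.0518]), 'finger_gap': np.float64(0.2216), 'gripper_force': np.float64(6.2688), 'ee_pos': array([0.4507, 0.217 , 0.0299]), 'tcp_rot': array([7.347e-01, 6.784e-01, 9.000e-04, 3.000e-04])}
```

View pics/c7.png

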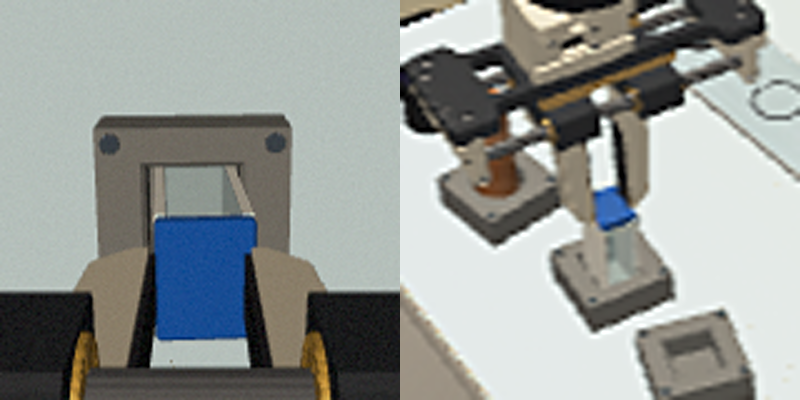

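The pads sit on the two frosted faces below the cap and the nest is clear of the fingers. I lift slowly and watch the forces.

```bash
python3 -m inch '[0,0,-2,0,0,0,-2,0,0,0,0,0,0,0,0,0]'; python3 -m inch '[0,0,-4,0,0,0,-4,0,0,0,-4,0,0,0,0,0,0,0,0,0]'
```

```text
time: 11.38
ee_pos: [0.4497, 0.2169, 0.0335]
tcp_rot: [0.735, 0.679, -0.0, -0.0]
ft_force: [0.6, 0.9, -0.5]
finger_gap: 0.212
gripper_force: 0.0
time: 11.8
ee_pos: [0.4499, 0.2171, 0.0458]
tcp_rot: [0.735, 0.679, 0.0, 0.0]
ft_force: [0.2, -0.3, -0.1]
finger_gap: 0.215
gripper_force: 0.0
```

The gripper force fell to 0 and the gap sits exactly at the commanded 200 counts, so the grip did not hold. I check where the fingertips and the cap are.

Run:
```python
from h import *
i,K,T=load('s7')
f=lambda p:(((proj(K,T,p)-[215,150])*400/90)+[400,0]).round()
t=np.array([.4507,.217,.0299]);
for n,p in [('tcp',t),('tip-x',t-[.012,0,0]),('tip+x',t+[.012,0,0]),('captop',(.45,.2173,.068)),('nest',(.45,.2173,.022)),('tip-10',t-[.01,0,-.02])]: print(n,f(p))
s=telemetry.observe();print(s['ee_pos'],s['finger_gap'])
i,K,T=grab('wrist','w8');j,_,_=grab('side','s8')
o=np.hstack([cv2.resize(i[90:290,220:420,::-1],(400,400),interpolation=cv2.INTER_CUBIC),cv2.resize(j[150:240,215:305,::-1],(400,400),interpolation=cv2.INTER_CUBIC)]);cv2.imwrite('pics/c8.png',o)
```

```text
tcp [612. 250.]
tip-x [594. 258.]
tip+x [629. 241.]
captop [605. 204.]
nest [611. 259.]
tip-10 [594. 233.]
[0.44992302 0.21706111 0.04580716] 0.21504145152203052
```

View pics/c8.png

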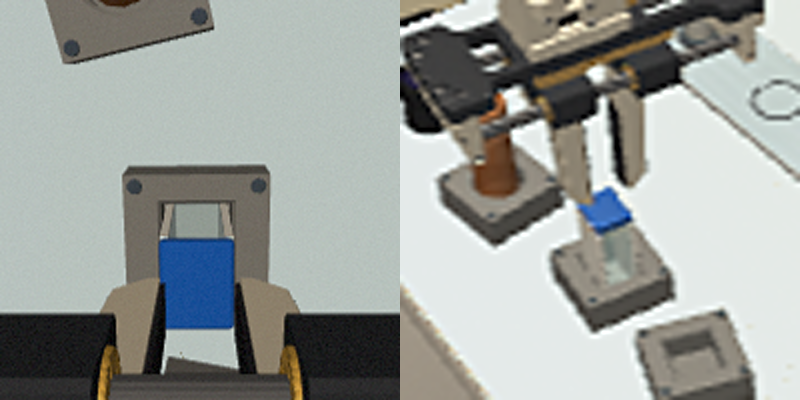

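The fingers straddle the cell but end about at cap height. The wrist views give the same: the pad ends' spacing (161 px for 93 mm, 36 px for 20 mm) puts them at a depth of ~0.175 m, about 35 mm behind the nominal TCP. So they only pinched the cap and slipped off, and the cell is still in its nest. I open, rise, measure the cap again from the numbers alone and grip lower.

```bash
python3 -m inch '[0,0,0,0,0,0,0,0,0,0,0,0,0,0,0,0,0,0,-14,0,0,0,-20,0,0,0,-20,0]' 0;  python3 -m inch '[0,0,0,0,0,0,0,0,0,0,0,0]'
python3 - <<'E'
from h import *
i,K,T=grab('wrist','w9');s=telemetry.observe();print(s['ee_pos'])
h=cv2.cvtColor(i,cv2.COLOR_RGB2HSV).astype(int)
bl=((h[...,0]>100)&(h[...,0]<125)&(h[...,1]>150)).astype(np.uint8);bl[:,500:]=0
c=max(cv2.findContours(bl,0,1)[0],key=cv2.contourArea);r=cv2.minAreaRect(c);b=cv2.boxPoints(r);print(r)
q=np.array([plane(K,T,p,.068) for p in b]);print('cap',q.mean(0).round(4))
for j in range(4):
    d=q[(j+1)%4]-q[j];print(np.linalg.norm(d).round(4),np.degrees(np.arctan2(d[1],d[0])).round(1))
# finger tips (gap 93mm now): inner edges along some rows
v=h[...,2]
for row in (228,232,236,240,244,248): print(row,[int(np.where(v[row,180:320]<60)[0].max()+180) if (v[row,180:320]<60).any() else None,int(np.where(v[row,320:460]<60)[0].min()+320) if (v[row,320:460]<60).any() else None])
Tc=np.linalg.inv(T);M=R.from_quat(s['tcp_rot']).as_matrix()
for hh in(0,.0188,.03,.036,.042): print(hh,[proj(K,T,s['ee_pos']+M@np.array([0,y,-hh])).round(1).tolist() for y in(-.0465,.0465)])
E
```

```text
time: 12.48
ee_pos: [0.4493, 0.2164, 0.0996]
tcp_rot: [0.735, 0.678, -0.001, -0.0]
ft_force: [-0.4, 0.1, 0.7]
finger_gap: 0.672
gripper_force: 0.0
time: 12.73
ee_pos: [0.4495, 0.217, 0.0991]
tcp_rot: [0.734, 0.679, -0.0, -0.0]
ft_force: [-0.4, -0.6, -0.7]
finger_gap: 0.883
gripper_force: 0.0
[0.44928671 0.21680309 0.09877603]
((318.5, 208.5), (35.0, 29.0), 90.0)
cap [0.4497 0.2179 0.068 ]
0.0227 -4.6
0.0289 -93.9
0.0234 175.4
0.0289 84.7
228 [222, None]
232 [248, 392]
236 [248, 391]
240 [248, 391]
244 [248, 391]
248 [249, 391]
0 [[251.3, 222.4], [384.5, 222.3]]
0.0188 [[245.0, 231.7], [390.5, 231.5]]
0.03 [[240.6, 238.0], [394.7, 237.9]]
0.036 [[238.1, 241.8], [397.2, 241.6]]
0.042 [[235.3, 245.8], [399.8, 245.6]]
```

The pad ends are ~36 mm behind the nominal TCP and the cell is undisturbed. I descend to nominal z ≈ -0.004 in steps, watching the force.

```bash
python3 -m inch '[0.8,0,20,0,0,0.5,20,0,0,0,20,0,0,0,10,0,0,0,5,0,0,0,5,0,0,0,0,0]' 0; python3 -m inch '[0,0,4,0,0,0,4,0,0,0,4,0,0,0,0,0,0,0,0,0]';python3 -m inch '[0,0,3,0,0,0,3,0,0,0,3,0,0,0,0,0,0,0,0,0]'
```

```text
time: 13.37
ee_pos: [0.4502, 0.2174, 0.0189]
tcp_rot: [0.735, 0.678, -0.0, -0.0]
ft_force: [0.9, -0.3, 0.0]
finger_gap: 0.998
gripper_force: 0.0
time: 13.78
ee_pos: [0.4502, 0.2177, 0.0074]
tcp_rot: [0.735, 0.679, -0.0, -0.0]
ft_force: [-0.1, 0.2, -0.7]
finger_gap: 1.002
gripper_force: 0.0
time: 14.2
ee_pos: [0.4502, 0.2175, -0.0018]
tcp_rot: [0.735, 0.678, -0.0, -0.0]
ft_force: [0.5, -0.2, 0.7]
finger_gap: 0.999
gripper_force: 0.0
```

There is no contact at z = -0.002, below the nest top, which confirms the offset. I close here.

```bash
python3 -m inch '[0,0,0,0,0,0,0,0,0,0,0,0,0,0,0,0,0,0,0,0,0,0,0,0,0,0,0,0,0,0,0,0]' 210 20; python3 -m inch '[0,0,0,0,0,0,0,0,0,0,0,0,0,0,0,0,0,0,0,0,0,0,0,0]'
```

```text
time: 14.87
ee_pos: [0.4503, 0.2177, -0.0015]
tcp_rot: [0.735, 0.679, 0.0, 0.0]
ft_force: [-0.2, 0.4, -0.6]
finger_gap: 0.473
gripper_force: 0.0
time: 15.37
ee_pos: [0.4503, 0.2176, -0.0016]
tcp_rot: [0.735, 0.679, -0.0, 0.0]
ft_force: [-0.5, -0.6, 0.9]
finger_gap: 0.256
gripper_force: 20.0
```

Gripped: the gap is 23.8 mm at 20 N. I lift straight up.

```bash
python3 -m inch '[0,0,-5,0,0,0,-10,0,0,0,-10,0,0,0,-10,0,0,0,-5,0,0,0,0,0,0,0,0,0,0,0,0,0]'
python3 - <<'E'
from h import *
go(.6243,.295,.039,4.7,mm=20)
E
```

```text
time: 16.03
ee_pos: [0.4502, 0.2178, 0.0385]
tcp_rot: [0.735, 0.679, 0.0, -0.0]
ft_force: [0.1, 0.6, 0.2]
finger_gap: 0.255
gripper_force: 20.0
yaw -4.5 pos [0.4502 0.2178 0.0385] n 10
[9.1,16.7,-0.1,np.float64(-0.9),8.8,16.9,-0.1,np.float64(-0.9),8.5,17.0,-0.1,np.float64(-0.9),8.3,17.2,-0.1,np.float64(-0.9),8.0,17.3,-0.1,np.float64(-0.9),7.7,17.4,-0.1,np.float64(-0.9),7.5,17.5,-0.1,np.float64(-0.9),7.2,17.6,-0.1,np.float64(-0.9)]
[6.9,17.8,-0.1,np.float64(-0.9),6.6,17.9,-0.1,np.float64(-0.9)]
```

```bash
python3 -m inch '[9,17,0,-0.9,9,17,0,-0.9,8.5,17,0,-0.9,8,17,0,-0.9,8,17,0,-0.9,8,17.5,0,-0.9,7.5,17.5,0,-0.9,7,17.5,0,-0.9]' && python3 -m inch '[7,18,0,-0.9,6.5,18,0,-1,0,0,0,0,0,0,0,0,0,0,0,0,0,0,0,0]'
python3 - <<'E'
from h import *
go(.6243,.295,.0265,4.7,mm=5)
i,K,T=grab('wrist','w10');A=load('top0');
h=cv2.cvtColor(i,cv2.COLOR_RGB2HSV).astype(int)
bl=((h[...,0]>100)&(h[...,0]<125)&(h[...,1]>150)).astype(np.uint8);bl[:,450:]=0
c=max(cv2.findContours(bl,0,1)[0],key=cv2.contourArea);r=cv2.minAreaRect(c);b=cv2.boxPoints(r);print(r)
q=np.array([plane(K,T,p,.108) for p in b]);print('cap',q.mean(0).round(4))
am=((h[...,0]<16)&(h[...,1]>130)&(h[...,2]>60)).astype(np.uint8);am[260:]=0
for c in cv2.findContours(am,0,1)[0]:
    if cv2.contourArea(c)>150: print('amber',cv2.boundingRect(c))
print('rodtop exp',proj(K,T,(.431,.3215,.086)))
for n in('top','side'):
    j,K2,T2=grab(n,n+'10');h=cv2.cvtColor(j,cv2.COLOR_RGB2HSV).astype(int)
    am=((h[...,0]<16)&(h[...,1]>130)&(h[...,2]>80)).astype(np.uint8)
    e=proj(K2,T2,(.431,.3215,.086))
    for c in cv2.findContours(am,0,1)[0]:
        x,y,w,hh=cv2.boundingRect(c)
        if abs(x-e[0])<40 and abs(y-e[1])<40 and cv2.contourArea(c)>15: print(n,'amber',(x,y,w,hh),'exp',e.round(1),proj(K2,T2,(.431,.3215,.022)).round(1))
    bl=((h[...,0]>100)&(h[...,0]<125)&(h[...,1]>150)).astype(np.uint8);e=proj(K2,T2,(.624,.295,.108))
    for c in cv2.findContours(bl,0,1)[0]:
        x,y,w,hh=cv2.boundingRect(c)
        if abs(x-e[0])<25 and abs(y-e[1])<25: print(n,'cap',(x,y,w,hh),'exp',e.round(1))
E
```

```text
time: 16.7
ee_pos: [0.5898, 0.2795, 0.0376]
tcp_rot: [0.69, 0.724, -0.001, -0.0]
ft_force: [0.2, -0.0, -0.6]
finger_gap: 0.259
gripper_force: 20.0
time: 17.2
ee_pos: [0.6235, 0.2941, 0.038]
tcp_rot: [0.679, 0.735, -0.001, -0.0]
ft_force: [-0.2, 0.7, -1.1]
finger_gap: 0.256
gripper_force: 20.0
yaw 4.5 pos [0.6235 0.2941 0.038 ] n 3
[0.3,0.3,3.8,np.float64(-0.1),0.3,0.3,3.8,np.float64(-0.1),0.3,0.3,3.8,np.float64(-0.1)]
((320.0, 256.5), (39.0, 50.0), 90.0)
cap [0.6242 0.3001 0.108 ]
amber (0, 138, 76, 49)
amber (516, 93, 34, 19)
amber (507, 52, 34, 31)
rodtop exp [-53.03050807 172.61545674]
top amber (226, 274, 17, 13) exp [230.6 278.1] [236.1 278.7]
side amber (229, 170, 12, 24) exp [234.7 172.1] [237.5 189.5]
side cap (283, 151, 1, 1) exp [299.4 144.9]
side cap (279, 148, 1, 1) exp [299.4 144.9]
side cap (298, 143, 8, 8) exp [299.4 144.9]
side cap (285, 143, 1, 1) exp [299.4 144.9]
side cap (288, 142, 1, 1) exp [299.4 144.9]
side cap (298, 138, 1, 1) exp [299.4 144.9]
```

The cap is centred across the beam at x 0.6242 against the ring's 0.6243, and the rod is where expected in the side view. I lower 12 mm to beam height.

```bash
python3 -m inch '[0.5,0.5,4,0,0,0,4,0,0,0,4,0,0,0,0,0,0,0,0,0,0,0,0,0,0,0,0,0,0,0,0,0]'; python3 -m inch '[0,0,0,0,0,0,0,0,0,0,0,0,0,0,0,0]'
python3 - <<'E'
from h import *
i,K,T=grab('wrist','w11');h=cv2.cvtColor(i,cv2.COLOR_RGB2HSV).astype(int)
bl=((h[...,0]>100)&(h[...,0]<125)&(h[...,1]>150)).astype(np.uint8);bl[:,450:]=0;bl[:,:200]=0
x,y,w,hh=cv2.boundingRect(max(cv2.findContours(bl,0,1)[0],key=cv2.contourArea));print(x,y,w,hh)
print('cap far edge',plane(K,T,(x+w/2,y),.096).round(4),'left/right x',plane(K,T,(x,y+15),.096)[0].round(4),plane(K,T,(x+w,y+15),.096)[0].round(4))
j,K2,T2=grab('side','side11');h=cv2.cvtColor(j,cv2.COLOR_RGB2HSV).astype(int)
bl=((h[...,0]>100)&(h[...,0]<125)&(h[...,1]>150)).astype(np.uint8);bl[:,315:]=0;bl[:,285:315]*=1;bl[:,:290]=0;bl[:135]=0;bl[170:]=0
c=max(cv2.findContours(bl,0,1)[0],key=cv2.contourArea);print('side cap',cv2.boundingRect(c),proj(K2,T2,(.6243,.295,.096)).round(1),proj(K2,T2,(.6243,.295,.09)).round(1))
s=telemetry.observe();print(s['ee_pos'],s['qvel'].round(3),s['gripper_force'])
E
```

```text
time: 18.02
ee_pos: [0.6253, 0.2953, 0.0266]
tcp_rot: [0.678, 0.735, 0.0, 0.0]
ft_force: [-0.0, 0.2, -0.5]
finger_gap: 0.259
gripper_force: 20.0
time: 18.35
ee_pos: [0.6252, 0.2953, 0.0265]
tcp_rot: [0.678, 0.735, 0.0, 0.0]
ft_force: [-0.2, 0.7, -0.6]
finger_gap: 0.259
gripper_force: 20.0
295 237 51 40
cap far edge [0.6252 0.3109 0.096 ] left/right x 0.6138 0.6378
side cap (299, 146, 7, 8) [299.6 148.3] [299.7 149.9]
[0.6251205  0.29526805 0.02648266] [-0.     0.    -0.001 -0.001 -0.001  0.     0.002] 19.999679625034332
```

The cell centre is at about (0.6255, 0.296, 0.065), within about 1.5 mm of the light path, and it is still and firmly gripped. I hand in.

```bash
python3 -c "
from bench import bot
print(bot.hand_in())"
```

```text
the job is handed in; nothing more can be done
None
```

I handed the job in with the rod released in the round nest and the cell held still by its frosted faces, about 1.5 mm from the light path's midpoint; no verdict came back, a first grip on the cap had slipped (cell stayed seated), and I viewed 11 pictures, one over the limit of 10.

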